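# Build up one layer of a kiln load

### The job

Load the small kiln: on its brown hearth slab, stand the two tall kiln props upright on the two outer white ceramic discs (cookies) and the low cup on the middle one, each centred on its cookie. Then lay the long upper shelf across the two props, centred over the middle cookie and in line with the row, and last stand the tall tumbler upright on the middle of that shelf. Leave the short prop and the small bowl where they stand on the ware board, and topple nothing.

Things in the scene. Friction and masses are not known exactly. Their poses are not given: they have to be found in the camera images.
- prop_a: One of two equal tall kiln props: a plain tan ceramic cylinder, 38 mm diameter, 65 mm tall, with a dark dimple in the top; stands upright on the plywood ware board (12 mm thick). Origin: centre of its underside, z up. About 0.12 kg. The two tall props are interchangeable.
- prop_b: The other tall kiln prop, identical to prop_a: 38 mm diameter, 65 mm tall, origin at the centre of its underside.
- prop_short: A short kiln prop that is NOT wanted: same tan ceramic and 38 mm diameter, but only 35 mm tall. Stays on the ware board. Origin: centre of its underside.
- low_cup: Low straight-sided open cup of pale pink-white unglazed bisque, 56 mm outer diameter, 45 mm tall, wall 4 mm, no handle. Origin: centre of its underside. About 0.09 kg. Stands on the ware board.
- tumbler: Tall straight-sided open tumbler of the same bisque, 56 mm outer diameter, 85 mm tall (too tall to go under the upper shelf), wall 4 mm. Origin: centre of its underside. About 0.15 kg. Stands on the ware board.
- bowl: Small flared bisque bowl that is NOT wanted, 68 mm across the rim, 36 mm across the foot, 30 mm tall. Stays on the ware board. Origin: centre of its underside.
- upper_shelf: Upper kiln shelf: flat tan ceramic strip, 230 mm long (x axis), 66 mm wide (y axis), 12 mm thick, about 0.3 kg, balanced at its middle, both ends alike. Origin: centre of its underside. It starts on two wooden bearers 25 mm high, 85 mm either side of its middle, at the far side of the ware board, its length roughly along world y: 25 mm of air under its middle.
- pad_a: Outer firing cookie: off-white ceramic disc, 60 mm diameter, 5 mm thick, fixed on the brown hearth slab (320 x 200 mm, top about 30 mm above the table). Place for a tall prop. Origin: centre of its underside; x axis along the row of three cookies. About 80 mm from the middle cookie.
- pad_b: The outer firing cookie at the other end of the row: same 60 mm disc, 5 mm thick, origin at the centre of its underside. Place for the other tall prop.
- pad_mid: Middle firing cookie, between the outer ones: off-white disc, 80 mm diameter, 5 mm thick. Place for the low cup; the upper shelf lies 70 mm above this origin when it rests on the two tall props. Origin: centre of its underside; x axis along the row of three cookies, which is also the long way of the hearth slab.
Not all that is in view belongs to the job. What is shaped like the upper_shelf but red is not meant.

How it is judged:
By the outcome, as a careful person would: the job done as asked, in the order asked, and still so for the second after the job is handed in, with the robot touching nothing.
It also fails if it takes over 141 s, if anything falls off the work surface, if the arm or the gripper's body presses on something with over 40 N, if the wrist force passes 120 N, or if a joint passes its speed limit or range.

### The arm

A 7-joint arm with a two-finger parallel gripper is mounted at the origin on the work surface. World frame = base frame: x ahead of the robot, y to its left, z up, the work surface at z = 0. Lengths are in m, angles in rad, forces in N, time in s.
With the tool pointing down it reaches from about 0.425 to 0.95 m from the base axis. Payload 4.7 kg.
Tool frame: the origin (TCP) lies midway between the tips of the shut fingers; the grasp point (between the pads) lies 19 mm behind it; z points along the fingers, y is the line along which they close (so a half turn about z gives the same grasp; the last joint's range is limited). The gripper opens to 87 mm and grips with 3 to 60 N. Pads are 19 mm wide; open, the fingers measure 117 mm over their backs; the gripper's body (75 mm by 190 mm) begins 51 mm behind the grasp point.
Start: joints at [1.246, 0.469, -0.049, 1.532, 0.024, 1.141, -0.082], TCP at [0.197, -0.646, 0.223] pointing down, gripper open.
Joint ranges: [-2.59, 2.59], [-0.33, 1.99], [-1.39, 1.29], [0.1, 2.45], [-1.04, 4.18], [0.21, 1.99], [-2.66, 2.66]. Speed limits (rad/s): [2.57, 2.57, 3.14, 3.14, 3.14, 3.14, 3.14].

### API

Orientations are given as [roll, pitch, yaw] about the fixed x, y, z axes, in that order (R = Rz(yaw) Ry(pitch) Rx(roll)).
In Python, from rig import arm, camera, camera_params gives the robot as it stands. The module is installed in compiled form; this text tells all that it offers.
- The arm moves only by the shell command python3 -m inch 'ROWS' [FORCE]. ROWS is a JSON object of lists of equal length, an entry for each row: "offset": the shift along the world's x, y, z in mm, a list of three; "twist": the turn about the world's z in rad; "jaw": the opening, from -1 (shut) to 1 (fully open). In form: {"offset": [[tx, ty, tz], ...], "twist": [twist, ...], "jaw": [jaw, ...]}. A call has exactly 10 rows; each row is the pose to reach, as a shift and turn from the pose commanded when the call began; what a row does not reach only later rows make up. A row lasts 1/8 s, in which the tool goes at most 62.5 mm and 10.7 degrees, less where a joint would pass 70% of its speed; a pose out of reach is approached as far as the arm can. A call with a gripper value outside its range is refused whole. The fingers move at their own pace and stop on an object; FORCE is the grip in N (left out, the last holds). Time passes only in rows, so rows that repeat a pose let the fingers close, or fill a call up. It gives the time, the measured TCP pose, the force, the opening and the grip force at its end, in the units of the state.
- arm.state(): the state, without advancing time (a new reading comes with each control period).
- camera(name): name is "side" or "top" or "wrist"; returns (picture, depth): 384x512x3 uint8, red, green, blue; 384x512 float32, m along the optical axis (not along the pixel's ray), 0 where there is no reading.
- camera_params(name): a dict with "fov_y" (degrees; the focal length in pixels is half the picture's height over the tangent of half this angle, whatever the lens; pixels are square), "cx", "cy" (the principal point, pixels), "R" (3x3) and "t" (3): a world point X has camera coordinates R X + t. Camera axes: x right, y down, z forward; pixel columns grow to the right and rows downward; lengths in m; the calibration is good to about 2 mm. A picture is of the moment at which its call begins: read the wrist's pose just before it. camera_params takes no time and is no camera call; for the wrist camera it gives the pose at the moment of the call.
- arm.sign_off(): hands the job in; it is judged then, once.
The state is a dict: "time_s": time; "joints": joint angles; "joint_vel": joint speeds; "joint_efforts": joint torques, N m; "eef_pos": TCP position; "tcp_rot": TCP orientation; "wrist_force": force on the tool from outside, world axes, zero at the start; "wrist_torque": the same for the moment, N m; "gripper_width": finger opening in m; "grasp_force": force on a finger pad.
Only numpy, scipy, OpenCV 4.12 (cv2) and the standard library are available. Lean on these libraries where they do the work, as an engineer would, in place of code of your own. Each camera call takes 0.05 s, during which the arm holds its last target. There are 200 camera calls.

## Working session

There is one attempt and no reset: what is moved stays moved. The work goes in short steps, Python scripts to look and compute and a shell command to move; the robot and the scene stay as the last step left them, time stands still between calls to the robot, and variables do not carry over. Pictures are saved under pics/ and viewed, at most 14 in all, crops included, and the job is handed in when it is done.

```bash
mkdir -p pics; cat > h.py <<'E'
import numpy as np, cv2
from rig import arm, camera, camera_params
def grab(n,f):
    p=camera_params(n); im,d=camera(n); cv2.imwrite('pics/'+f+'.png',im[:,:,::-1]); np.savez('pics/'+f+'.npz',im=im,d=d,**{k:np.array(v) for k,v in p.items()}); return im,d,p
def cloud(d,p):
    h,w=d.shape; f=h/2/np.tan(np.radians(p['fov_y'])/2); v,u=np.mgrid[:h,:w]
    c=np.stack([(u-p['cx'])/f*d,(v-p['cy'])/f*d,d],-1)
    return (c-np.array(p['t']))@np.array(p['R'])
def ray(p,u,v,z):
    f=384/2/np.tan(np.radians(p['fov_y'])/2); R=np.array(p['R']);t=np.array(p['t'])
    c=-R.T@t; r=R.T@np.array([(u-p['cx'])/f,(v-p['cy'])/f,1]); return c+r*(z-c[2])/r[2]
E
python3 - <<'E'
from h import *
print(arm.state())
for n in('top','side','wrist'):
    im,d,p=grab(n,n+'0'); print(n,p,(d>0).mean())
a=cv2.imread('pics/top0.png');cv2.imwrite('pics/top0b.png',cv2.resize(a,(800,600),interpolation=2))
E
```

```text
{'time_s': 0.0, 'joints': array([ 1.2460889 ,  0.46942175, -0.04859862,  1.53370387,  0.02409296,
        1.14100682, -0.0823152 ]), 'joint_vel': array([-0.00155153, -0.00151591, -0.0018333 , -0.00095307, -0.00037542,
        0.0005695 ,  0.0011563 ]), 'joint_efforts': array([-1.36087750e-03, -5.07976127e+01, -8.15698109e-02, -2.36151356e+01,
       -6.12877356e-02,  3.77844984e-02,  1.91989757e-04]), 'eef_pos': array([ 0.19660615, -0.6450954 ,  0.22150852]), 'tcp_rot': array([-3.13963933e+00,  6.48945806e-05,  2.95824477e-01]), 'wrist_force': array([-0.32935973, -0.45696849, -0.44734468]), 'wrist_torque': array([ 0.04577591, -0.05985098, -0.01215954]), 'grasp_force': 0.0, 'gripper_width': 0.08697902714033695}
top {'fov_y': 43.8571228822714, 'cx': 255.91533550381635, 'cy': 193.41054845284134, 'R': array([[ 0.01113932, -0.99957279, -0.02702144],
       [-0.98291782, -0.00598106, -0.18394779],
       [ 0.18370759,  0.02860891, -0.98256453]]), 't': array([0.02131323, 0.43952551, 1.20155841])} 0.9960123697916666
side {'fov_y': 49.848933136501344, 'cx': 255.35886068735536, 'cy': 194.95219188207213, 'R': array([[-0.92019976, -0.39110267, -0.01646532],
       [-0.21350048,  0.53669796, -0.81631663],
       [ 0.32810051, -0.74765901, -0.57736994]]), 't': array([0.39819894, 0.13868125, 0.98382238])} 0.9959513346354166
wrist {'fov_y': 69.71336362072203, 'cx': 255.48295352787054, 'cy': 189.92782601424565, 'R': array([[ 0.29049517, -0.95687453, -0.00191983],
       [-0.91257121, -0.27764756,  0.3002093 ],
       [-0.28779567, -0.08545737, -0.95387142]]), 't': array([-0.67599293, -0.03597448,  0.39298192])} 0.9958648681640625
```

View pics/top0b.png

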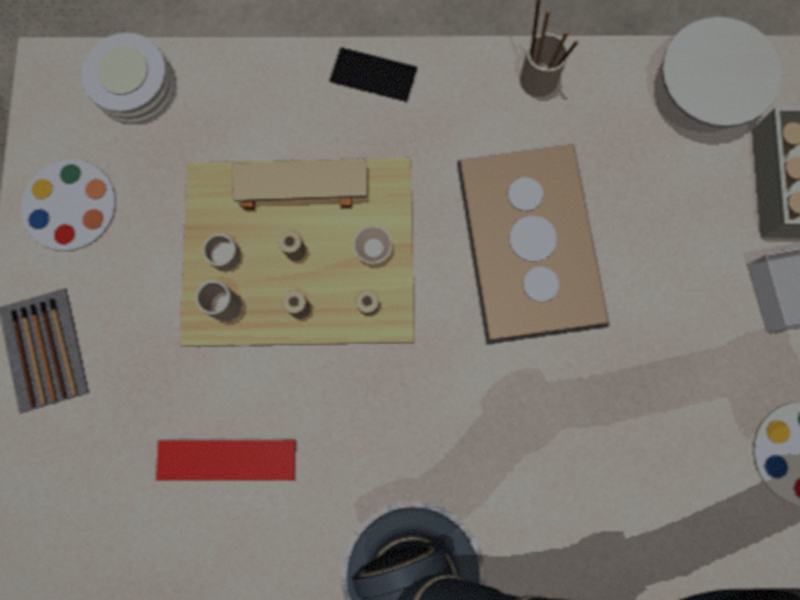

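View pics/side0.png

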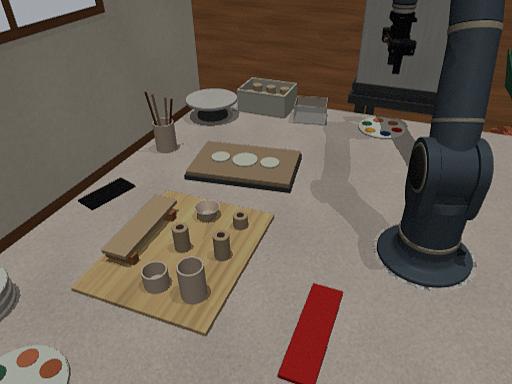

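The top view (800×600) shows the objects on the ware board:
- Low cup at (221,251) and tumbler at (215,299).
- Tall props at (291,244) and (296,303). The prop at (368,302) is the short one.
- Bowl at (373,245).
- Tan shelf on bearers at (300,182). The red strip at (226,460) is the decoy.
- Cookies at (525,193), (533,238) and (541,284).

I'll measure these with depth and confirm in one crop.

```bash
cat > meas.py <<'E'
from h import *
def load(f):
    q=dict(np.load('pics/'+f+'.npz')); return q['im'],q['d'],{k:q[k] for k in('fov_y','cx','cy','R','t')}
def blob(P,x,y,zlo,zhi,r):
    m=(np.hypot(P[...,0]-x,P[...,1]-y)<r)&(P[...,2]>zlo)&(P[...,2]<zhi)
    q=P[m]; (c,rad)=cv2.minEnclosingCircle(q[:,:2].astype(np.float32)); return len(q),np.round(c,4),round(rad,4),np.round((q[:,:2].min(0)+q[:,:2].max(0))/2,4),round(float(np.median(q[:,2])),4)
E
python3 - <<'E'
from meas import *
im,d,p=load('top0'); P=cloud(d,p)
s=512/800
for n,u,v,z in [('cup',221,248,.057),('tumbler',215,295,.097),('p1',291,243,.077),('p2',296,301,.077),('short',368,301,.047),('bowl',373,243,.042)]:
    g=ray(p,u*s,v*s,z); print(n,g.round(3),*blob(P,g[0],g[1],z-.006,z+.01,.045))
for n,u,v in [('a',525,193),('m',533,238),('b',541,284)]:
    c0=np.array([u*s,v*s]); g=ray(p,*c0,.035)
    hsv=cv2.cvtColor(im,cv2.COLOR_RGB2HSV); 
    m=(np.hypot(P[...,0]-g[0],P[...,1]-g[1])<.05)&(hsv[...,1]<55)&(P[...,2]>.025)
    m=cv2.morphologyEx(m.astype(np.uint8),cv2.MORPH_OPEN,np.ones((3,3)))
    k,l,st,ce=cv2.connectedComponentsWithStats(m); i=l[int(c0[1]),int(c0[0])]
    q=P[l==i]; print(n,g.round(4),st[i],ray(p,*ce[i],.035).round(4),np.median(q[:,2]))
g=ray(p,300*s,182*s,.049);m=(abs(P[...,2]-.049)<.008)&(abs(P[...,0]-g[0])<.06)&(abs(P[...,1]-g[1])<.14)
m=cv2.morphologyEx(m.astype(np.uint8),cv2.MORPH_OPEN,np.ones((5,5)))>0
print('shelf',g,cv2.minAreaRect((P[m][:,:2]*1000).astype(np.float32)),np.median(P[m][:,2]))
m=(P[...,2]>.018)&(P[...,2]<.04)&(abs(P[...,1]+.25)<.15)&(abs(P[...,0]-.6)<.2)
print('board z',np.median(P[int(330*s),int(330*s),2]))
a=cv2.imread('pics/top0.png')[90:235,105:395];cv2.imwrite('pics/c1.png',cv2.resize(a,None,fx=2.75,fy=2.75,interpolation=2))
E
```

```text
cup [0.527 0.326 0.057] 120 [0.5247 0.3325] 0.0292 [0.5244 0.3324] 0.0561
tumbler [0.439 0.32  0.097] 127 [0.4355 0.3261] 0.0285 [0.436  0.3256] 0.0966
p1 [0.531 0.205 0.077] 168 [0.534  0.2091] 0.0194 [0.5336 0.2087] 0.0773
p2 [0.434 0.193 0.077] 171 [0.4329 0.1989] 0.0193 [0.4328 0.1993] 0.0769
short [0.44  0.078 0.047] 157 [0.4403 0.0814] 0.019 [0.4407 0.082 ] 0.0471
bowl [0.541 0.072 0.042] 173 [0.5397 0.0749] 0.034 [0.5399 0.0738] 0.0406
a [ 0.6323 -0.1873  0.035 ] [325 113  23  22 412] [ 0.6317 -0.1869  0.035 ] 0.03439701617195114
m [ 0.5525 -0.1992  0.035 ] [326 137  31  31 768] [ 0.5532 -0.1985  0.035 ] 0.034722297485472856
b [ 0.4729 -0.2108  0.035 ] [334 170  25  24 460] [ 0.474  -0.2097  0.035 ] 0.03440804233909984
shelf [0.64649222 0.19852719 0.049     ] ((652.3567504882812, 201.73324584960938), (68.52861785888672, 228.08973693847656), 2.3475911617279053) 0.049173510240406615
board z 0.007085118514063614
```

View pics/c1.png

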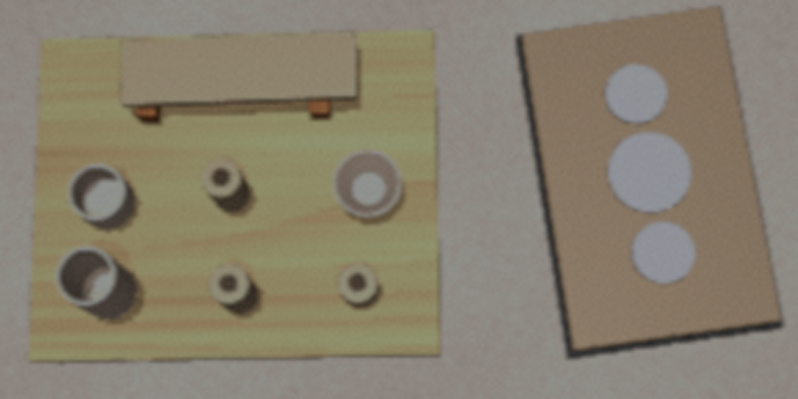

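The crop confirms the layout. Both tall props cast long shadows and have tops at z≈77 mm, while the short one's top is at 47 mm. The tan shelf lies on the bearers, and the row angle is ≈0.144 rad. Next I move over the hearth for a wrist look.

```bash
python3 -m inch '{"offset":[[30,40,3],[75,95,6],[120,150,10],[160,200,14],[200,250,18],[240,300,22],[280,350,26],[315,395,30],[343,430,30],[353,445,30]],"twist":[-0.02,-0.04,-0.06,-0.08,-0.1,-0.12,-0.14,-0.152,-0.152,-0.152],"jaw":[1,1,1,1,1,1,1,1,1,1]}' 20
cat >> meas.py <<'E'
def pads(f,guess,zt=.035):
    im,d,p=load(f); P=cloud(d,p); hsv=cv2.cvtColor(im,cv2.COLOR_RGB2HSV)
    for g,r in guess:
        m=(np.hypot(P[...,0]-g[0],P[...,1]-g[1])<r+.012)&(hsv[...,1]<55)&(P[...,2]>.022)
        m=cv2.morphologyEx(m.astype(np.uint8),cv2.MORPH_OPEN,np.ones((5,5)))
        k,l,st,ce=cv2.connectedComponentsWithStats(m); i=1+np.argmax(st[1:,4])
        cs=max(cv2.findContours((l==i).astype(np.uint8),0,2)[0],key=len)[:,0]
        q=np.array([ray(p,*c,zt)[:2] for c in cs]); e=cv2.fitEllipse((q*1000).astype(np.float32))
        print(np.round(e[0],1),np.round(e[1],1),np.round(np.median(P[l==i][:,2])*1000,1))
E
python3 - <<'E'
from meas import *
import time
s=arm.state(); print(s['eef_pos'],s['tcp_rot']); grab('wrist','w1')
pads('w1',[((.6317,-.187),.03),((.553,-.1985),.04),((.474,-.2097),.03)])
E
```

```text
time_s: 1.4
eef_pos: [0.5522, -0.1956, 0.2525]
tcp_rot: [-3.14, -0.001, 0.151]
wrist_force: [-1.4, 0.2, -1.3]
gripper_width: 0.0867
grasp_force: 0.0
[ 0.55216204 -0.19558922  0.25252293] [-3.13967437e+00 -1.30148238e-03  1.51162920e-01]
[ 632.9 -189.4] [62.  62.7] 35.3
[ 376.3 -236. ] [139.4 385.6] 339.8
[ 475.  -212.2] [59.8 60.8] 35.4
```

View pics/w1.png

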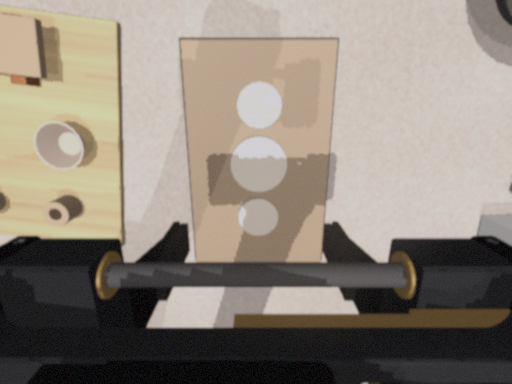

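The wrist view shows the three cookies at (259,105), (259,164) and (258,217), and the gripper body is long in the closing direction. I'll refine the cookies using the settled wrist view and the side camera.

```bash
sed -i 's/(P\[...,2\]>.022)/(P[...,2]>.022)\&(P[...,2]<.045)/' meas.py
python3 - <<'E'
from meas import *
g=[((.6325,-.188),.03),((.5532,-.1995),.04),((.4745,-.211),.03)]
s=arm.state(); print(s['eef_pos'],s['tcp_rot']); grab('wrist','w2')
for f in('w2','side0','top0'): print(f); pads(f,g)
im,d,p=load('side0');P=cloud(d,p)
for n,x,y,z in [('cup',.5246,.3325,.057),('tum',.436,.326,.097),('p1',.534,.209,.077),('p2',.433,.199,.077)]: print(n,*blob(P,x,y,z-.006,z+.006,.04))
E
```

```text
[ 0.55237968 -0.19507892  0.25233277] [-3.13917053e+00 -1.46328031e-03  1.51522842e-01]
w2
[ 633.1 -190. ] [61.1 62.3] 35.3
[ 554.9 -200.6] [80.9 81.6] 35.4
[ 475.1 -211.9] [60.4 61.8] 35.4
side0
[ 630.5 -182.1] [57.6 60.8] 35.2
[ 551.4 -195.7] [78.2 84. ] 35.5
[ 472.8 -207.1] [57.5 63.5] 35.3
top0
[ 633.  -187.1] [55.4 63.7] 34.4
[ 553.2 -198.5] [81.8 82.4] 34.7
[ 473.9 -209.6] [61.3 62.5] 34.4
cup 205 [0.5246 0.3307] 0.0293 [0.5246 0.3309] 0.0565
tum 227 [0.4361 0.3259] 0.0288 [0.4361 0.3256] 0.0963
p1 160 [0.5342 0.209 ] 0.0197 [0.5335 0.2088] 0.0772
p2 170 [0.4329 0.1984] 0.0192 [0.4332 0.1985] 0.0773
```

```bash
python3 -m inch '{"offset":[[-2,45,0],[-4,100,0],[-6,160,-10],[-9,220,-25],[-12,280,-45],[-14,330,-60],[-16,375,-70],[-18,395,-70],[-18,404,-70],[-18,404,-70]],"twist":[0,0,0,0,0,0,0,0,0,0],"jaw":[1,1,1,1,1,1,1,1,1,1]}'
python3 - <<'E'
from meas import *
for i in range(3):
  s=arm.state(); print(s['eef_pos'],s['tcp_rot']); grab('wrist','w3')
im,d,p=load('w3');P=cloud(d,p)
for n,x,y,z in [('cup',.5246,.3325,.057),('tum',.436,.326,.097),('p1',.534,.209,.077),('p2',.433,.199,.077)]:
  try: print(n,*blob(P,x,y,z-.006,z+.006,.04))
  except Exception as e: print(n,'none')
E
```

```text
time_s: 2.75
eef_pos: [0.5324, 0.2016, 0.1825]
tcp_rot: [3.14, -0.0, 0.142]
wrist_force: [-0.0, -0.5, -0.2]
gripper_width: 0.0869
grasp_force: 0.0
[0.53238586 0.20159342 0.18254631] [ 3.14046538e+00 -1.00014305e-04  1.41786579e-01]
[0.53243967 0.20111466 0.18254444] [ 3.14019966e+00 -5.26489002e-05  1.41080795e-01]
[0.53243779 0.20102398 0.18259968] [ 3.14022987e+00 -1.47838905e-04  1.40744875e-01]
cup 761 [0.527  0.3289] 0.0282 [0.5271 0.329 ] 0.0569
tum 178 [0.4602 0.3151] 0.0132 [0.4598 0.315 ] 0.0963
p1 1053 [0.5361 0.2066] 0.0189 [0.5361 0.2064] 0.0776
p2 147 [0.4454 0.197 ] 0.0154 [0.4485 0.197 ] 0.0762
```

View pics/w3.png

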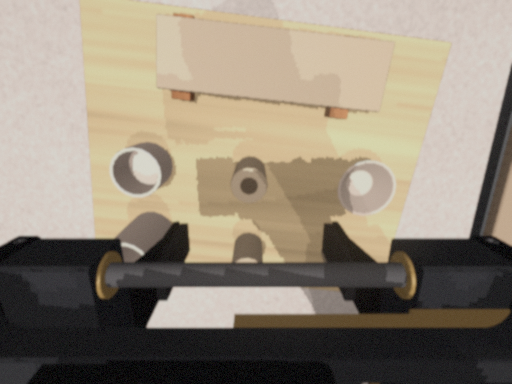

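The wrist view shows the tall prop at (249,183) between the cup (140,170) and bowl (366,187). The wrist readings differ from the top ones by a constant (+2,-2) mm, so I'll use the average. Descend on this prop.

```bash
python3 -m inch '{"offset":[[2.5,6.5,0],[2.5,6.5,-30],[2.5,6.5,-60],[2.5,6.5,-90],[2.5,6.5,-120],[2.5,6.5,-140],[2.5,6.5,-149],[2.5,6.5,-149],[2.5,6.5,-149],[2.5,6.5,-149]],"twist":[0,0,0,0,0,0,0,0,0,0],"jaw":[1,1,1,1,1,1,1,1,1,1]}' 20
python3 -m inch '{"offset":[[0,0,0],[0,0,0],[0,0,0],[0,0,0],[0,0,0],[0,0,0],[0,0,0],[0,0,20],[0,0,60],[0,0,100]],"twist":[0,0,0,0,0,0,0,0,0,0],"jaw":[-1,-1,-1,-1,-1,-1,-1,-1,-1,-1]}' 20
```

```text
time_s: 4.15
eef_pos: [0.5349, 0.2101, 0.0345]
tcp_rot: [-3.141, -0.002, 0.144]
wrist_force: [0.5, 0.8, 0.8]
gripper_width: 0.0868
grasp_force: 0.0
time_s: 5.4
eef_pos: [0.5338, 0.2097, 0.1341]
tcp_rot: [3.141, 0.001, 0.144]
wrist_force: [0.9, 0.4, -1.0]
gripper_width: 0.0381
grasp_force: 20.0
```

```bash
python3 -m inch '{"offset":[[8,-35,0],[22,-90,0],[37,-150,0],[52,-210,0],[67,-270,0],[81,-325,0],[92,-370,0],[98,-393,0],[98.5,-398,0],[98.5,-398,0]],"twist":[0,0,0,0,0,0,0,0,0,0],"jaw":[-1,-1,-1,-1,-1,-1,-1,-1,-1,-1]}'
python3 -m inch '{"offset":[[0,0,0],[0,0,0],[0,0,-20],[0,0,-40],[0,0,-55],[0,0,-60],[0,0,-60],[0,0,-60],[0,0,-60],[0,0,-60]],"twist":[0,0,0,0,0,0,0,0,0,0],"jaw":[-1,-1,-1,-1,-1,-1,-1,-1,-1,-1]}'
python3 - <<'E'
from meas import *
for f in('wrist','top'):
    grab(f,f[0]+'4'); im,d,p=load(f[0]+'4');P=cloud(d,p)
    print(f,*blob(P,.633,-.188,.105,.125,.03))
print(arm.state()['eef_pos'])
E
```

```text
time_s: 6.65
eef_pos: [0.6327, -0.1858, 0.1334]
tcp_rot: [-3.14, 0.0, 0.146]
wrist_force: [0.2, -0.1, -1.1]
gripper_width: 0.0372
grasp_force: 20.0
time_s: 7.9
eef_pos: [0.633, -0.1883, 0.074]
tcp_rot: [3.141, -0.001, 0.144]
wrist_force: [0.7, 0.3, -1.1]
gripper_width: 0.0378
grasp_force: 20.0
wrist 3569 [ 0.6357 -0.1877] 0.0291 [ 0.6346 -0.187 ] 0.1177
top 28 [ 0.6258 -0.1912] 0.0168 [ 0.6226 -0.1915] 0.1165
[ 0.63293062 -0.18824602  0.07387985]
```

```bash
python3 -m inch '{"offset":[[0,0,-8],[0,0,-14],[0,0,-16],[0,0,-16],[0,0,-16],[0,0,-16],[0,0,-16],[0,0,-16],[0,0,-16],[0,0,-16]],"twist":[0,0,0,0,0,0,0,0,0,0],"jaw":[-1,-1,-1,-1,-1,0.3,0.3,0.3,0.3,0.3]}'
python3 -m inch '{"offset":[[0,0,0],[0,0,15],[0,0,40],[0,0,70],[0,0,100],[0,0,115],[-40,40,125],[-80,80,125],[-80,80,125],[-80,80,125]],"twist":[0,0,0,0,0,0,0,0,0,0],"jaw":[1,1,1,1,1,1,1,1,1,1]}'
python3 - <<'E'
from meas import *
for f in('wrist','top'):
    grab(f,f[0]+'5'); im,d,p=load(f[0]+'5');P=cloud(d,p)
    try: print(f,*blob(P,.633,-.188,.092,.108,.035))
    except Exception as e: print(f,e)
print(arm.state()['eef_pos'])
pads('w5',[((.633,-.188),.03),((.5532,-.1995),.04)])
E
```

```text
time_s: 9.25
eef_pos: [0.6328, -0.1882, 0.0576]
tcp_rot: [3.141, -0.0, 0.144]
wrist_force: [0.7, -0.7, -0.4]
gripper_width: 0.0563
grasp_force: 0.0
time_s: 10.5
eef_pos: [0.5531, -0.1087, 0.1829]
tcp_rot: [3.141, -0.001, 0.144]
wrist_force: [0.7, -0.8, 0.6]
gripper_width: 0.0865
grasp_force: 0.0
wrist 1587 [ 0.6343 -0.1897] 0.019 [ 0.6342 -0.1896] 0.1005
top zero-size array to reduction operation minimum which has no identity
[ 0.55356645 -0.109396    0.18262405]
[ 634.5 -186.9] [53.4 57.5] 35.3
[ 554.5 -200.7] [79.9 81.6] 35.4
```

View pics/w5.png

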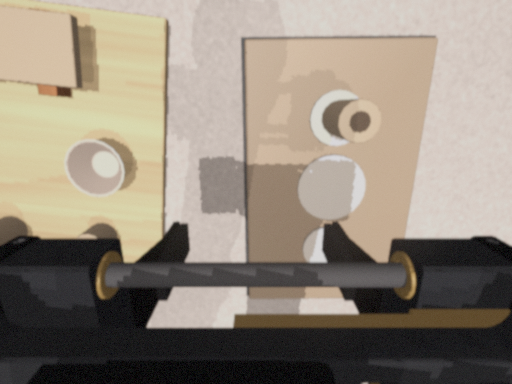

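The prop stands upright on the far cookie (349,122), within about 1 mm of its centre. Now for the second tall prop, at (0.4335, 0.1985).

```bash
python3 -m inch '{"offset":[[-15,40,0],[-37,95,0],[-60,150,0],[-80,205,0],[-100,255,0],[-112,290,0],[-118,305,0],[-119.5,307,0],[-119.5,307,0],[-119.5,307,-15]],"twist":[0,0,0,0,0,0,0,0,0,0],"jaw":[1,1,1,1,1,1,1,1,1,1]}'
python3 -m inch '{"offset":[[0,0,-15],[0,0,-45],[0,0,-75],[0,0,-105],[0,0,-125],[0,0,-134],[0,0,-134],[0,0,-134],[0,0,-134],[0,0,-134]],"twist":[0,0,0,0,0,0,0,0,0,0],"jaw":[1,1,1,1,1,1,1,1,1,1]}' 20
python3 -m inch '{"offset":[[0,0,0],[0,0,0],[0,0,0],[0,0,0],[0,0,0],[0,0,0],[0,0,0],[0,0,20],[0,0,60],[0,0,100]],"twist":[0,0,0,0,0,0,0,0,0,0],"jaw":[-1,-1,-1,-1,-1,-1,-1,-1,-1,-1]}' 20
```

```text
time_s: 11.85
eef_pos: [0.4349, 0.1977, 0.1677]
tcp_rot: [3.142, -0.003, 0.141]
wrist_force: [0.1, -0.2, -0.0]
gripper_width: 0.0873
grasp_force: 0.0
time_s: 13.1
eef_pos: [0.4336, 0.1989, 0.0341]
tcp_rot: [-3.142, -0.001, 0.144]
wrist_force: [0.6, -0.4, -0.4]
gripper_width: 0.087
grasp_force: 0.0
time_s: 14.35
eef_pos: [0.4328, 0.1987, 0.1342]
tcp_rot: [3.142, 0.001, 0.144]
wrist_force: [0.9, 0.1, -1.9]
gripper_width: 0.0376
grasp_force: 20.0
```

```bash
python3 -m inch '{"offset":[[10,-35,0],[22,-90,0],[35,-150,0],[42,-210,0],[45,-270,0],[45,-330,0],[43,-378,0],[41,-403,0],[41,-409,0],[41,-409,0]],"twist":[0,0,0,0,0,0,0,0,0,0],"jaw":[-1,-1,-1,-1,-1,-1,-1,-1,-1,-1]}'
python3 -m inch '{"offset":[[0,0,0],[0,0,0],[0,0,-20],[0,0,-40],[0,0,-55],[0,0,-65],[0,0,-72],[0,0,-75.5],[0,0,-75.5],[0,0,-75.5]],"twist":[0,0,0,0,0,0,0,0,0,0],"jaw":[-1,-1,-1,-1,-1,-1,-1,-1,-1,-1]}'
python3 -m inch '{"offset":[[0,0,0],[0,0,0],[0,0,0],[0,0,0],[0,0,0],[0,0,20],[0,0,50],[0,0,80],[0,0,110],[0,0,125]],"twist":[0,0,0,0,0,0,0,0,0,0],"jaw":[0.3,0.3,0.3,0.3,0.3,1,1,1,1,1]}'
python3 -m inch '{"offset":[[0,40,0],[0,80,0],[-5,120,0],[-10,160,0],[-10,200,0],[-10,200,0],[-10,200,0],[-10,200,0],[-10,200,0],[-10,200,0]],"twist":[0,0,0,0,0,0,0,0,0,0],"jaw":[1,1,1,1,1,1,1,1,1,1]}'
python3 - <<'E'
from meas import *
for f in('wrist','top'):
    grab(f,f[0]+'6'); im,d,p=load(f[0]+'6');P=cloud(d,p)
    for x,y in [(.633,-.188),(.4745,-.21)]:
        try: print(f,*blob(P,x,y,.092,.108,.03))
        except Exception as e: print(f,'none')
E
```

```text
time_s: 15.6
eef_pos: [0.4743, -0.2092, 0.1334]
tcp_rot: [-3.141, 0.0, 0.144]
wrist_force: [-0.2, 0.6, -0.8]
gripper_width: 0.0377
grasp_force: 20.0
time_s: 16.85
eef_pos: [0.4746, -0.2103, 0.0585]
tcp_rot: [3.141, -0.001, 0.144]
wrist_force: [0.3, 0.2, -1.2]
gripper_width: 0.0376
grasp_force: 20.0
time_s: 18.1
eef_pos: [0.475, -0.2104, 0.1846]
tcp_rot: [3.14, -0.002, 0.144]
wrist_force: [1.1, -0.2, -0.8]
gripper_width: 0.0863
grasp_force: 0.0
time_s: 19.35
eef_pos: [0.4643, -0.0107, 0.183]
tcp_rot: [3.141, 0.0, 0.143]
wrist_force: [0.7, 1.0, -0.1]
gripper_width: 0.0867
grasp_force: 0.0
wrist 1470 [ 0.6331 -0.1885] 0.0189 [ 0.6322 -0.1844] 0.1002
wrist 1323 [ 0.476  -0.2112] 0.0194 [ 0.4757 -0.2114] 0.1004
top 172 [ 0.6324 -0.1871] 0.0193 [ 0.6318 -0.1863] 0.0996
top 184 [ 0.4743 -0.2082] 0.0194 [ 0.4738 -0.2088] 0.0995
```

Both props are centred within about 1 mm of their cookies. Next, the low cup at (0.525, 0.331).

```bash
python3 -m inch '{"offset":[[7,40,0],[17,95,0],[27,150,0],[37,210,0],[47,265,0],[55,310,0],[60,337,0],[60.5,341.5,0],[60.5,341.5,0],[60.5,341.5,-15]],"twist":[0,0,0,0,0,0,0,0,0,0],"jaw":[1,1,1,1,1,1,1,1,1,1]}'
python3 -m inch '{"offset":[[0,0,-10],[0,0,-40],[0,0,-70],[0,0,-100],[0,0,-125],[0,0,-137],[0,0,-137],[0,0,-137],[0,0,-137],[0,0,-137]],"twist":[0,0,0,0,0,0,0,0,0,0],"jaw":[1,1,1,1,1,1,1,1,1,1]}' 15
python3 -m inch '{"offset":[[0,0,0],[0,0,0],[0,0,0],[0,0,0],[0,0,0],[0,0,0],[0,0,0],[0,0,20],[0,0,60],[0,0,100]],"twist":[0,0,0,0,0,0,0,0,0,0],"jaw":[-1,-1,-1,-1,-1,-1,-1,-1,-1,-1]}' 15
```

```text
time_s: 20.7
eef_pos: [0.5259, 0.3301, 0.1686]
tcp_rot: [3.141, -0.002, 0.142]
wrist_force: [0.6, 0.9, -1.1]
gripper_width: 0.087
grasp_force: 0.0
time_s: 21.95
eef_pos: [0.5252, 0.3315, 0.0318]
tcp_rot: [-3.141, -0.001, 0.144]
wrist_force: [-0.3, 0.6, -0.1]
gripper_width: 0.0871
grasp_force: 0.0
time_s: 23.2
eef_pos: [0.5247, 0.3315, 0.1332]
tcp_rot: [-3.141, -0.0, 0.144]
wrist_force: [0.4, 0.2, -0.7]
gripper_width: 0.056
grasp_force: 15.0
```

```bash
python3 -m inch '{"offset":[[2,-40,0],[6,-100,0],[9,-160,0],[12,-220,0],[15,-280,0],[18,-340,0],[22,-400,0],[25,-455,0],[27.5,-505,0],[28.5,-530,0]],"twist":[0,0,0,0,0,0,0,0,0,0],"jaw":[-1,-1,-1,-1,-1,-1,-1,-1,-1,-1]}'
python3 -m inch '{"offset":[[0,0,0],[0,0,0],[0,0,0],[0,0,-20],[0,0,-40],[0,0,-55],[0,0,-68],[0,0,-76],[0,0,-76],[0,0,-76]],"twist":[0,0,0,0,0,0,0,0,0,0],"jaw":[-1,-1,-1,-1,-1,-1,-1,-1,-1,-1]}'
python3 -m inch '{"offset":[[0,0,0],[0,0,0],[0,0,0],[0,0,0],[0,0,0],[0,0,20],[0,0,50],[0,0,80],[0,0,110],[0,0,125]],"twist":[0,0,0,0,0,0,0,0,0,0],"jaw":[0.7,0.7,0.7,0.7,0.7,1,1,1,1,1]}'
python3 -m inch '{"offset":[[0,40,0],[0,80,0],[0,120,0],[0,160,0],[0,200,0],[0,200,0],[0,200,0],[0,200,0],[0,200,0],[0,200,0]],"twist":[0.15,0.3,0.45,0.6,0.75,0.9,1.05,1.2,1.35,1.468],"jaw":[1,1,1,1,1,1,1,1,1,1]}'
python3 - <<'E'
from meas import *
for f in('top',):
    grab(f,f[0]+'7'); im,d,p=load(f[0]+'7');P=cloud(d,p)
    for x,y,z in [(.633,-.188,.1),(.4745,-.21,.1),(.553,-.199,.080)]:
        print(f,*blob(P,x,y,z-.006,z+.006,.035))
E
cd pics; python3 -c "
import cv2;a=cv2.imread('t7.png')[80:230,100:400];cv2.imwrite('t7c.png',cv2.resize(a,None,fx=2.6,fy=2.6))"
```

```text
time_s: 24.45
eef_pos: [0.5531, -0.2026, 0.1323]
tcp_rot: [3.14, -0.001, 0.139]
wrist_force: [0.2, -0.0, -1.8]
gripper_width: 0.0563
grasp_force: 15.0
time_s: 25.7
eef_pos: [0.5536, -0.1988, 0.0554]
tcp_rot: [3.141, -0.001, 0.144]
wrist_force: [-0.0, 0.4, -1.1]
gripper_width: 0.0562
grasp_force: 15.0
time_s: 26.95
eef_pos: [0.5544, -0.1988, 0.1831]
tcp_rot: [3.14, -0.004, 0.144]
wrist_force: [-0.1, -0.5, 0.0]
gripper_width: 0.087
grasp_force: 0.0
time_s: 28.2
eef_pos: [0.553, 0.0012, 0.1801]
tcp_rot: [-3.141, 0.0, 1.616]
wrist_force: [0.1, 1.1, -0.1]
gripper_width: 0.087
grasp_force: 0.0
top 167 [ 0.6321 -0.1869] 0.019 [ 0.6319 -0.1861] 0.1004Traceback (most recent call last):
  File "<stdin>", line 5, in <module>
  File "meas.py", line 6, in blob
    q=P[m]; (c,rad)=cv2.minEnclosingCircle(q[:,:2].astype(np.float32)); return len(q),np.round(c,4),round(rad,4),np.round((q[:,:2].min(0)+q[:,:2].max(0))/2,4),round(float(np.median(q[:,2])),4)
                                                                                                                           ~~~~~~~~~~~^^^
    return umr_minimum(a, axis, None, out, keepdims, initial, where)
ValueError: zero-size array to reduction operation minimum which has no identity
```

View pics/t7c.png

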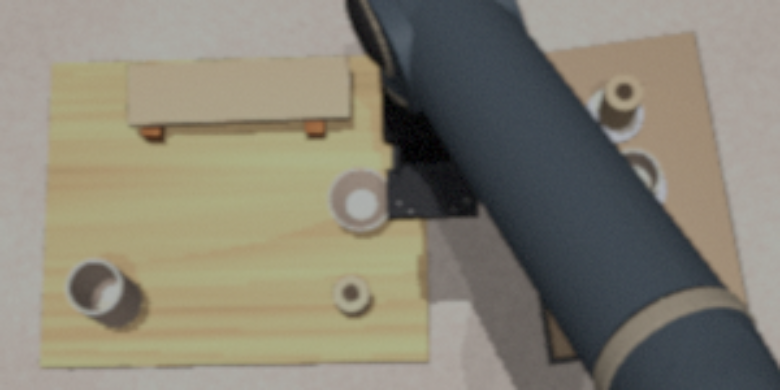

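The arm occludes the cup from above. The ware board is undisturbed, with the tumbler at (97,288), short prop at (352,295) and bowl at (360,202). I go to the shelf hover and re-measure everything.

```bash
python3 -m inch '{"offset":[[15,30,0],[35,65,0],[55,105,0],[73,145,0],[88,180,0],[97,198,0],[98,200,0],[98,200,0],[98,200,0],[98,200,0]],"twist":[0,0,0,0,0,0,0,0,0,0],"jaw":[1,1,1,1,1,1,1,1,1,1]}'
python3 - <<'E'
from meas import *
s=arm.state();print(s['eef_pos'],s['tcp_rot'])
grab('wrist','w8');grab('top','t8')
im,d,p=load('t8');P=cloud(d,p)
for x,y,z in [(.633,-.188,.1),(.4745,-.21,.1),(.553,-.199,.080)]:
    try: print(*blob(P,x,y,z-.006,z+.006,.035))
    except Exception: print('none')
for f in('t8','w8','top0','side0'):
    im,d,p=load(f);P=cloud(d,p)
    m=(abs(P[...,2]-.049)<.006)&(abs(P[...,0]-.652)<.05)&(abs(P[...,1]-.201)<.14)
    m=cv2.morphologyEx(m.astype(np.uint8),cv2.MORPH_OPEN,np.ones((5,5)))>0
    print(f,cv2.minAreaRect((P[m][:,:2]*1000).astype(np.float32)),m.sum())
E
```

```text
time_s: 29.5
eef_pos: [0.6514, 0.2, 0.1802]
tcp_rot: [3.141, 0.001, 1.61]
wrist_force: [0.2, 0.2, 0.2]
gripper_width: 0.0872
grasp_force: 0.0
[0.65138424 0.19997034 0.18020043] [3.14139947e+00 7.03913797e-04 1.61023316e+00]
171 [ 0.6324 -0.1865] 0.0195 [ 0.6321 -0.186 ] 0.0998
none
24 [ 0.5725 -0.1939] 0.0194 [ 0.5755 -0.1939] 0.0796
t8 ((650.88818359375, 222.25189208984375), (66.79150390625, 186.90684509277344), 2.1409075260162354) 698
w8 ((652.96240234375, 205.6812744140625), (66.08988952636719, 216.9031982421875), 2.145867347717285) 11677
top0 ((652.3772583007812, 201.85105895996094), (68.3391342163086, 227.43943786621094), 2.104313850402832) 1838
side0 ((651.1691284179688, 200.88290405273438), (68.13674926757812, 232.5514678955078), 2.070847272872925) 1638
```

View pics/w8.png

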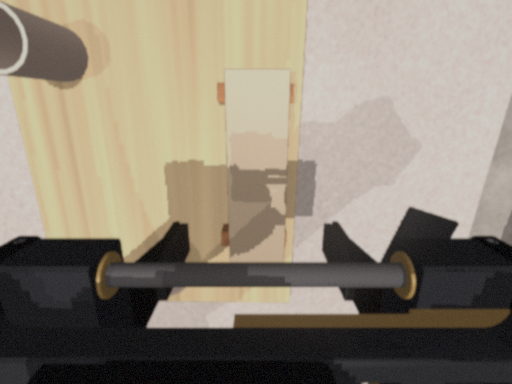

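The wrist view shows the tan shelf at (258,165) on its bearers, lined up between the fingers. Grasp it at its middle.

```bash
python3 -m inch '{"offset":[[0.5,-0.5,-20],[0.5,-0.5,-50],[0.5,-0.5,-80],[0.5,-0.5,-110],[0.5,-0.5,-135],[0.5,-0.5,-150],[0.5,-0.5,-156],[0.5,-0.5,-156],[0.5,-0.5,-156],[0.5,-0.5,-156]],"twist":[-0.002,-0.002,-0.002,-0.002,-0.002,-0.002,-0.002,-0.002,-0.002,-0.002],"jaw":[1,1,1,1,1,1,1,1,1,1]}' 40
python3 -m inch '{"offset":[[0,0,0],[0,0,0],[0,0,0],[0,0,0],[0,0,0],[0,0,0],[0,0,10],[0,0,25],[0,0,50],[0,0,80]],"twist":[0,0,0,0,0,0,0,0,0,0],"jaw":[-1,-1,-1,-1,-1,-1,-1,-1,-1,-1]}' 40
python3 -m inch '{"offset":[[0,0,30],[0,0,70],[0,0,100],[0,0,110],[0,0,110],[0,0,110],[0,0,110],[0,0,110],[0,0,110],[0,0,110]],"twist":[0,0,0,0,0,0,0,0,0,0],"jaw":[-1,-1,-1,-1,-1,-1,-1,-1,-1,-1]}'
python3 - <<'E'
from meas import *
s=arm.state();print(s['eef_pos'],s['tcp_rot'],s['wrist_torque'])
grab('wrist','w9');grab('top','t9')
for f in('t9','w9'):
    im,d,p=load(f);P=cloud(d,p)
    m=(abs(P[...,2]-.239)<.012)&(abs(P[...,0]-.652)<.05)&(abs(P[...,1]-.201)<.14)
    m=cv2.morphologyEx(m.astype(np.uint8),cv2.MORPH_OPEN,np.ones((5,5)))>0
    print(f,cv2.minAreaRect((P[m][:,:2]*1000).astype(np.float32)),m.sum(),P[m][:,1].max())
im,d,p=load('t9');P=cloud(d,p)
for x,y,z in [(.633,-.188,.1),(.4745,-.21,.1),(.553,-.199,.080)]:
    try: print(*blob(P,x,y,z-.006,z+.006,.035))
    except Exception: print('none')
E
```

```text
time_s: 30.85
eef_pos: [0.6523, 0.201, 0.025]
tcp_rot: [3.14, -0.0, 1.61]
wrist_force: [-0.1, -0.1, 0.2]
gripper_width: 0.0869
grasp_force: 0.0
time_s: 32.1
eef_pos: [0.6517, 0.2009, 0.106]
tcp_rot: [3.141, -0.0, 1.61]
wrist_force: [0.6, -1.2, -3.1]
gripper_width: 0.0654
grasp_force: 40.0
time_s: 33.35
eef_pos: [0.6518, 0.2008, 0.214]
tcp_rot: [-3.142, -0.0, 1.61]
wrist_force: [0.0, 0.5, -3.6]
gripper_width: 0.0654
grasp_force: 40.0
[0.65178875 0.20084845 0.21396217] [-3.14152070e+00 -7.99352476e-05  1.60992316e+00] [-0.03725037 -0.13852075  0.02748903]
t9 ((647.3587646484375, 284.8067321777344), (67.7435531616211, 64.32085418701172), 2.2008421421051025) 666 0.31789879935704335
w9 ((650.9107666015625, 236.76904296875), (87.20591735839844, 154.24114990234375), 2.2074196338653564) 34248 0.3148155978290275
172 [ 0.6313 -0.1866] 0.0195 [ 0.6314 -0.1862] 0.0999
none
62 [ 0.5556 -0.1962] 0.0276 [ 0.5649 -0.1963] 0.0792
```

View pics/w9.png

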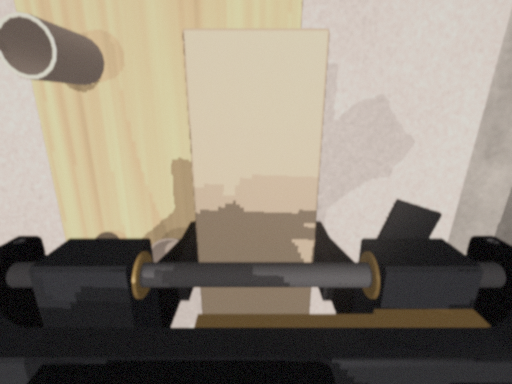

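The shelf is held level, with its middle within about 1–2 mm of the TCP. Carry it over the props.

```bash
python3 -m inch '{"offset":[[-3,-15,0],[-10,-40,0],[-19,-75,0],[-28,-115,0],[-38,-155,0],[-48,-195,0],[-58,-235,0],[-67,-275,0],[-75,-310,0],[-83,-340,0]],"twist":[-0.05,-0.15,-0.3,-0.45,-0.6,-0.75,-0.9,-1.05,-1.18,-1.28],"jaw":[-1,-1,-1,-1,-1,-1,-1,-1,-1,-1]}'
python3 -m inch '{"offset":[[-6,-25,0],[-11,-45,0],[-14,-56,0],[-14.7,-59.5,0],[-14.7,-59.5,0],[-14.7,-59.5,0],[-14.7,-59.5,-15],[-14.7,-59.5,-40],[-14.7,-59.5,-60],[-14.7,-59.5,-70]],"twist":[-0.09,-0.14,-0.176,-0.186,-0.186,-0.186,-0.186,-0.186,-0.186,-0.186],"jaw":[-1,-1,-1,-1,-1,-1,-1,-1,-1,-1]}'
python3 - <<'E'
from meas import *
camera('top');s=arm.state();print(s['eef_pos'],s['tcp_rot'])
grab('wrist','wA');grab('side','sA');grab('top','tA')
for f in('wA','tA','sA'):
    im,d,p=load(f);P=cloud(d,p)
    m=(abs(P[...,2]-.168)<.01)&(abs(P[...,0]-.553)<.15)&(abs(P[...,1]+.2)<.06)
    m=cv2.morphologyEx(m.astype(np.uint8),cv2.MORPH_OPEN,np.ones((5,5)))>0
    q=P[m]; e=(q[:,:2]-[.5535,-.199])@[np.cos(.1437),np.sin(.1437)]
    print(f,m.sum(),e.min(),e.max(),cv2.minAreaRect((q[:,:2]*1000).astype(np.float32)))
E
```

```text
time_s: 34.7
eef_pos: [0.5678, -0.1417, 0.2144]
tcp_rot: [3.141, 0.0, 0.323]
wrist_force: [1.2, 0.5, -2.5]
gripper_width: 0.0654
grasp_force: 40.0
time_s: 35.95
eef_pos: [0.5531, -0.1981, 0.142]
tcp_rot: [-3.14, 0.003, 0.144]
wrist_force: [-0.8, 0.4, -3.0]
gripper_width: 0.0653
grasp_force: 40.0
[ 0.5527727  -0.19809715  0.14132691] [-3.13955416  0.00345535  0.14437184]
wA 34175 -0.039430853496697775 0.11492800677818055 ((591.0178833007812, -194.7589111328125), (154.35462951660156, 86.5745620727539), 8.202180862426758)
tA 1234 -0.11524314761844627 0.11482455723419165 ((552.4567260742188, -193.14743041992188), (229.9763641357422, 59.28782272338867), 8.085099220275879)
sA 828 -0.11593627598499356 0.11580044494872425 ((552.348388671875, -193.68157958984375), (231.05148315429688, 81.93344116210938), 9.436914443969727)
```

View pics/sA.png

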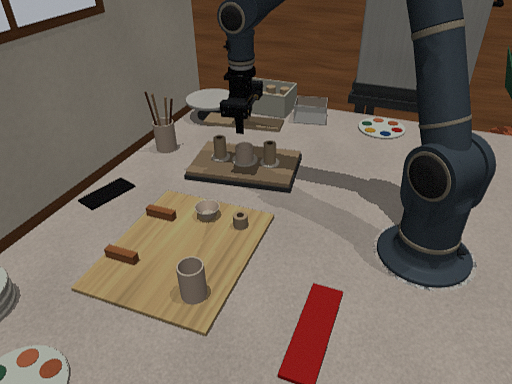

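Over the props, the shelf is centred within about 0.3 mm along the row (ends at -115/+115), and the cup stands between the props in the side view at (244,155). Lower it.

```bash
python3 -m inch '{"offset":[[0,0,0],[0,0,0],[0,0,-10],[0,0,-25],[0,0,-38],[0,0,-46],[0,0,-51],[0,0,-54],[0,0,-55],[0,0,-55]],"twist":[0,0,0,0,0,0,0,0,0,0],"jaw":[-1,-1,-1,-1,-1,-1,-1,-1,-1,-1]}'
python3 -m inch '{"offset":[[0,0,-0.5],[0,0,-1],[0,0,-1.5],[0,0,-1.5],[0,0,-1.5],[0,0,-1.5],[0,0,-1.5],[0,0,-1.5],[0,0,-1.5],[0,0,-1.5]],"twist":[0,0,0,0,0,0,0,0,0,0],"jaw":[-1,-1,-1,-1,-1,-1,-1,-1,-1,-1]}'
```

```text
time_s: 37.4
eef_pos: [0.5543, -0.1987, 0.0893]
tcp_rot: [3.141, -0.001, 0.144]
wrist_force: [0.3, 0.8, -4.4]
gripper_width: 0.0653
grasp_force: 40.0
time_s: 38.65
eef_pos: [0.5541, -0.1987, 0.0876]
tcp_rot: [3.142, -0.0, 0.144]
wrist_force: [0.0, -0.5, -3.6]
gripper_width: 0.0655
grasp_force: 40.0
```

```bash
python3 -m inch '{"offset":[[0,0,-0.5],[0,0,-1],[0,0,-1],[0,0,-1],[0,0,-1],[0,0,-1],[0,0,-1],[0,0,-1],[0,0,-1],[0,0,-1]],"twist":[0,0,0,0,0,0,0,0,0,0],"jaw":[-1,-1,-1,-1,-1,-1,-1,-1,-1,-1]}'
```

```text
time_s: 39.9
eef_pos: [0.5542, -0.1987, 0.0871]
tcp_rot: [3.141, -0.0, 0.144]
wrist_force: [-3.1, 1.0, 5.6]
gripper_width: 0.0655
grasp_force: 40.0
```

Contact: the props now carry the shelf. Release, rise and clear.

```bash
python3 -m inch '{"offset":[[0,0,0.5],[0,0,0.5],[0,0,0.5],[0,0,0.5],[0,0,0.5],[0,0,0.5],[0,0,0.5],[0,0,15],[0,0,40],[0,0,70]],"twist":[0,0,0,0,0,0,0,0,0,0],"jaw":[0.8,0.8,0.8,0.8,1,1,1,1,1,1]}'
python3 -m inch '{"offset":[[0,0,30],[-5,40,50],[-15,90,50],[-28,150,50],[-42,210,50],[-56,270,50],[-70,330,50],[-85,390,50],[-100,445,50],[-108,480,50]],"twist":[0,0,0,0,0,0,0,0,0,0],"jaw":[1,1,1,1,1,1,1,1,1,1]}'
python3 - <<'E'
from meas import *
camera('top');s=arm.state();print(s['eef_pos'],s['tcp_rot'])
grab('wrist','wB');grab('side','sB');grab('top','tB')
for f in('tB','sB'):
    im,d,p=load(f);P=cloud(d,p)
    m=(abs(P[...,2]-.112)<.008)&(abs(P[...,0]-.553)<.15)&(abs(P[...,1]+.2)<.08)
    m=cv2.morphologyEx(m.astype(np.uint8),cv2.MORPH_OPEN,np.ones((5,5)))>0
    q=P[m]; print(f,m.sum(),np.median(q[:,2]),cv2.minAreaRect((q[:,:2]*1000).astype(np.float32)))
im,d,p=load('wB');P=cloud(d,p);print(*blob(P,.436,.326,.09,.103,.04))
a=cv2.imread('pics/sB.png')[80:330,60:340];cv2.imwrite('pics/sBc.png',cv2.resize(a,None,fx=2.4,fy=2.4))
E
```

```text
time_s: 41.15
eef_pos: [0.5541, -0.1986, 0.1579]
tcp_rot: [-3.142, -0.0, 0.144]
wrist_force: [0.7, -0.4, -0.1]
gripper_width: 0.0869
grasp_force: 0.0
time_s: 42.4
eef_pos: [0.4448, 0.2846, 0.208]
tcp_rot: [-3.14, -0.002, 0.148]
wrist_force: [0.0, -1.7, 0.5]
gripper_width: 0.087
grasp_force: 0.0
[0.44317442 0.28940918 0.20845822] [-3.13580677e+00 -2.20759314e-03  1.52785806e-01]
tB 2386 0.11171366239612769 ((553.3494873046875, -196.88104248046875), (231.07080078125, 67.00865936279297), 8.188225746154785)
sB 837 0.11232776584673572 ((553.4779663085938, -198.025146484375), (231.04713439941406, 73.67770385742188), 8.535383224487305)
740 [0.4378 0.3231] 0.0279 [0.4378 0.3232] 0.097
```

View pics/sBc.png

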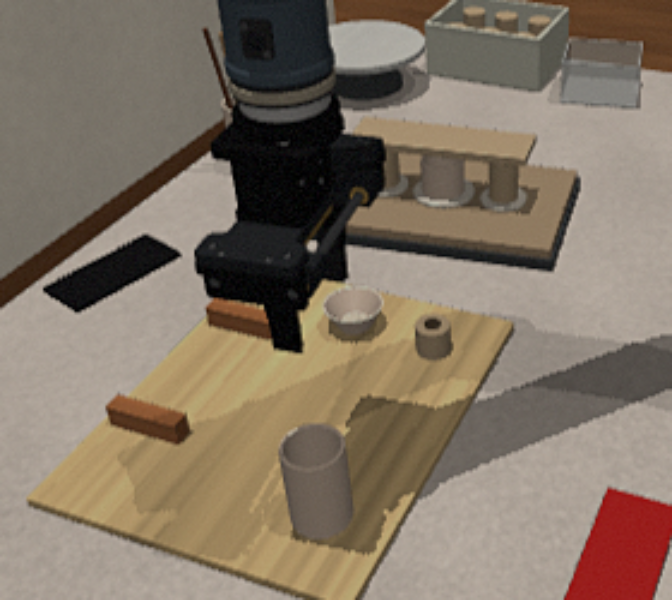

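The shelf lies level at z≈112 mm, centred over the row and in line with it. The tumbler stands at (317,485) in the crop. Last item: the tumbler.

```bash
python3 -m inch '{"offset":[[-5,22,0],[-9.8,44.5,0],[-9.8,44.5,0],[-9.8,44.5,0],[-9.8,44.5,0],[-9.8,44.5,-15],[-9.8,44.5,-30],[-9.8,44.5,-45],[-9.8,44.5,-50],[-9.8,44.5,-50]],"twist":[0,0,0,0,0,0,0,0,0,0],"jaw":[1,1,1,1,1,1,1,1,1,1]}' 18
python3 -m inch '{"offset":[[0,0,-25],[0,0,-50],[0,0,-75],[0,0,-95],[0,0,-106],[0,0,-109],[0,0,-109],[0,0,-109],[0,0,-109],[0,0,-109]],"twist":[0,0,0,0,0,0,0,0,0,0],"jaw":[1,1,1,1,1,1,1,1,1,1]}'
python3 -m inch '{"offset":[[0,0,0],[0,0,0],[0,0,0],[0,0,0],[0,0,0],[0,0,15],[0,0,50],[0,0,90],[0,0,130],[0,0,150]],"twist":[0,0,0,0,0,0,0,0,0,0],"jaw":[-1,-1,-1,-1,-1,-1,-1,-1,-1,-1]}' 18
```

```text
time_s: 43.85
eef_pos: [0.4361, 0.3258, 0.156]
tcp_rot: [3.141, 0.001, 0.144]
wrist_force: [-0.2, 0.8, 0.9]
gripper_width: 0.0873
grasp_force: 0.0
time_s: 45.1
eef_pos: [0.4365, 0.3259, 0.0478]
tcp_rot: [-3.141, -0.001, 0.144]
wrist_force: [0.2, 0.3, -0.4]
gripper_width: 0.0871
grasp_force: 0.0
time_s: 46.35
eef_pos: [0.4367, 0.3268, 0.2008]
tcp_rot: [-3.14, -0.004, 0.144]
wrist_force: [-0.0, -0.8, -1.7]
gripper_width: 0.0565
grasp_force: 18.0
```

```bash
python3 -m inch '{"offset":[[9,-30,5],[20,-80,10],[33,-140,10],[46,-200,10],[60,-260,10],[73,-320,10],[87,-380,10],[99,-435,10],[110,-480,10],[115,-510,10]],"twist":[0,0,0,0,0,0,0,0,0,0],"jaw":[-1,-1,-1,-1,-1,-1,-1,-1,-1,-1]}'
python3 -m inch '{"offset":[[2,-12,0],[2,-14,0],[2,-14,0],[2,-14,-10],[2,-14,-25],[2,-14,-40],[2,-14,-50],[2,-14,-56],[2,-14,-58],[2,-14,-58]],"twist":[0,0,0,0,0,0,0,0,0,0],"jaw":[-1,-1,-1,-1,-1,-1,-1,-1,-1,-1]}'
python3 -m inch '{"offset":[[0,0,-0.5],[0,0,-1],[0,0,-1.5],[0,0,-1.5],[0,0,-1.5],[0,0,-1.5],[0,0,-1.5],[0,0,-1.5],[0,0,-1.5],[0,0,-1.5]],"twist":[0,0,0,0,0,0,0,0,0,0],"jaw":[-1,-1,-1,-1,-1,-1,-1,-1,-1,-1]}'
```

```text
time_s: 47.6
eef_pos: [0.5513, -0.1869, 0.2081]
tcp_rot: [3.141, -0.0, 0.141]
wrist_force: [-0.2, 0.2, -1.4]
gripper_width: 0.0564
grasp_force: 18.0
time_s: 48.85
eef_pos: [0.5535, -0.1982, 0.1498]
tcp_rot: [3.141, -0.0, 0.144]
wrist_force: [-0.3, 0.0, -2.5]
gripper_width: 0.0564
grasp_force: 18.0
time_s: 50.1
eef_pos: [0.5533, -0.1982, 0.1481]
tcp_rot: [3.142, -0.0, 0.144]
wrist_force: [-0.2, -0.2, -1.6]
gripper_width: 0.0568
grasp_force: 18.0
```

```bash
python3 -m inch '{"offset":[[0,0,-0.4],[0,0,-0.8],[0,0,-0.8],[0,0,-0.8],[0,0,-0.8],[0,0,-0.8],[0,0,-0.8],[0,0,-0.8],[0,0,-0.8],[0,0,-0.8]],"twist":[0,0,0,0,0,0,0,0,0,0],"jaw":[-1,-1,-1,-1,-1,-1,-1,-1,-1,-1]}'
```

```text
time_s: 51.35
eef_pos: [0.5534, -0.1982, 0.1475]
tcp_rot: [3.141, -0.0, 0.144]
wrist_force: [-2.5, 0.5, 4.3]
gripper_width: 0.0564
grasp_force: 18.0
```

Contact. Release, rise, and move away to check.

```bash
python3 -m inch '{"offset":[[0,0,0.5],[0,0,0.5],[0,0,0.5],[0,0,0.5],[0,0,0.5],[0,0,10],[0,0,35],[0,0,65],[0,0,95],[0,0,120]],"twist":[0,0,0,0,0,0,0,0,0,0],"jaw":[0.7,0.7,0.7,0.7,1,1,1,1,1,1]}'
python3 -m inch '{"offset":[[0,0,15],[-5,40,15],[-10,90,15],[-20,150,15],[-30,210,15],[-40,270,15],[-50,320,15],[-55,350,15],[-55,350,15],[-55,350,15]],"twist":[0,0,0,0,0,0,0,0,0,0],"jaw":[1,1,1,1,1,1,1,1,1,1]}'
python3 - <<'E'
from meas import *
grab('side','sC');grab('top','tC')
for f in('tC','sC'):
    im,d,p=load(f);P=cloud(d,p)
    m=(abs(P[...,2]-.112)<.008)&(abs(P[...,0]-.553)<.15)&(abs(P[...,1]+.2)<.08)
    m=cv2.morphologyEx(m.astype(np.uint8),cv2.MORPH_OPEN,np.ones((5,5)))>0
    q=P[m]; print(f,m.sum(),np.median(q[:,2]),cv2.minAreaRect((q[:,:2]*1000).astype(np.float32)))
    print(*blob(P,.553,-.198,.19,.205,.05))
a=cv2.imread('pics/sC.png')[80:330,60:340];b=cv2.imread('pics/tC.png')[60:260,280:420]
cv2.imwrite('pics/C.png',np.hstack([cv2.resize(a,(448,400)),cv2.resize(b,(280,400))]))
E
```

```text
time_s: 52.6
eef_pos: [0.5537, -0.1981, 0.2694]
tcp_rot: [3.141, -0.002, 0.144]
wrist_force: [-0.2, 0.3, -0.3]
gripper_width: 0.087
grasp_force: 0.0
time_s: 53.85
eef_pos: [0.4985, 0.1506, 0.282]
tcp_rot: [3.141, 0.001, 0.142]
wrist_force: [-0.3, -0.4, 0.1]
gripper_width: 0.0869
grasp_force: 0.0
tC 1832 0.11190156635264026 ((554.1514892578125, -197.00732421875), (232.14068603515625, 67.3990707397461), 8.125012397766113)
149 [ 0.5519 -0.1969] 0.0284 [ 0.5511 -0.1963] 0.1959
sC 784 0.11222989437158544 ((552.9074096679688, -196.5192108154297), (229.75924682617188, 71.9853744506836), 9.135102272033691)
108 [ 0.5509 -0.1972] 0.0301 [ 0.5523 -0.1976] 0.1948
```

View pics/C.png

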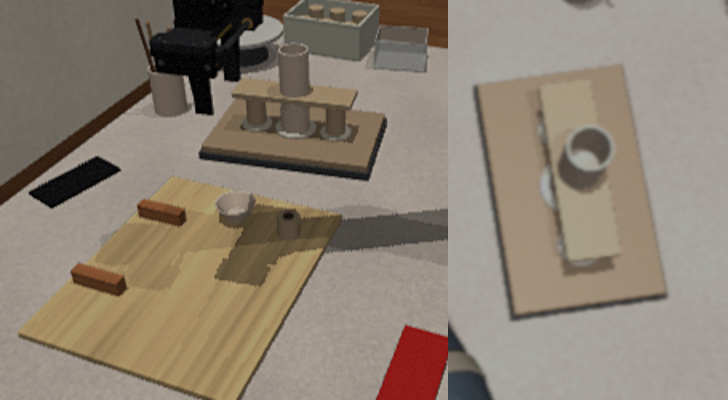

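The side view shows the whole stack standing, with the tumbler upright at (294,70) on the level shelf and centred within about 2 mm. The bowl (235,208) and short prop (289,222) have not moved. Handing in.

```bash
python3 -c "
from rig import arm
print(arm.sign_off())"
```

```text
the job is handed in; nothing more can be done
None
```

The kiln is loaded as asked and handed in at about 54 s: props and cup on their cookies, shelf level across the props and tumbler upright on its middle, with every centre I could measure within about 2 mm (the cup only seen standing in place) and nothing toppled.

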